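Walk the sculpture plinth square to the fence

ROBOT

A 7-joint arm with a two-finger parallel gripper is mounted at the origin on the work surface. World frame = base frame: x ahead of the robot, y to its left, z up, the work surface at z = 0. Lengths are in mm, angles in rad, forces in N, time in s.
With the tool pointing down it reaches from about 400 to 900 mm from the base axis. Payload 5.5 kg.
Tool frame: the origin (TCP) lies on the centre line of the jaws, within the pads' length; the fingertips stand 22 mm ahead of it and the grasp point (between the pads) lies 3 mm ahead of it; y points along the fingers, z is the direction in which the jaws open and shut, and the axes are right-handed (so a half turn about y gives the same grasp; the last joint's range is limited). The gripper opens to 92 mm and grips with 3 to 60 N. Pads are 19 mm wide; open, the fingers measure 130 mm over their backs; the gripper's body (75 mm by 190 mm) begins 47 mm behind the grasp point.
Start: joints at [-0.883, 0.501, -0.427, 1.55, 0.221, 1.138, -0.21], TCP at [267.854, 592.244, 248.729] pointing down, gripper open.
Joint ranges: [-2.88, 2.88], [-0.31, 2.03], [-1.54, 1.56], [0.2, 2.42], [-1.41, 4.55], [0.19, 2.02], [-2.57, 2.57]. Speed limits (rad/s): [2.57, 2.57, 3.14, 3.14, 3.14, 3.14, 3.14].

INTERFACE

Orientations are given as a rotation vector (axis times angle).
In Python, from bench import sensors, grab_frame, get_calibration, robot, silhouettes gives the robot as it stands.
- The arm moves only by the tool play_rows, never from a script. Its argument "plan" is a list that holds one entry, the list of rows, each a list of 5 numbers: the closure, from -1 (fully open) to 1 (shut), then the shift along the tool's x, y, z in mm, then the turn about the tool's y in rad. In form: [[[fingers, tx, ty, tz, yaw], ...]]. A call has 1 to 10 rows; each row is the pose to reach, as a shift and turn from the pose commanded when the call began, along the tool's axes at that moment; what a row does not reach only later rows make up. A row lasts 1/10 s, in which the tool goes at most 50 mm and 8.59 degrees, less where a joint would pass 70% of its speed; a pose out of reach is approached as far as the arm can. A call with a gripper value outside its range is refused whole. The fingers move at their own pace and stop on an object; "newtons" is the grip in N (left out, the last holds). Time passes only in rows, so rows that repeat a pose let the fingers close. It gives the time, the measured TCP pose, the force and the opening at its end, in the units of the state.
- sensors.read_state(): the state, without advancing time (a new reading comes with each control period).
- grab_frame(name): name is "scene" or "side" or "wrist"; returns the picture (384x512x3 uint8, red, green, blue); there is no depth.
- get_calibration(name): a dict with "fx", "fy", "cx", "cy" (pixels), "pose" (4x4, takes a point from camera to world coordinates). Camera axes: x right, y up, looking along -z (the intrinsics and any distortion apply to the point x, -y, -z); pixel columns grow to the right and rows downward; lengths in mm; the calibration is good to about 2 mm. A picture is of the moment at which its call begins: read the wrist's pose just before it. get_calibration takes no time and is no camera call; for the wrist camera it gives the pose at the moment of the call.
- robot.sign_off(): hands the job in, once; it reports no verdict.
Trained networks look in the newest picture that a camera, given by its name, has taken for a name from the list of things; names that differ only in an ending like _2 or _b are one class to them, and where a whole thing is asked for, a point or a joint stands for the part that bears it (a point fixed in the world has none). Each returns a list of dicts, best first, with "score" (0 to 1); they miss things now and then, are a little off and sometimes report something else, mostly with a low value. They report only what shows in the picture. A call takes as long as a camera call.
- silhouettes(camera, query): "pixels" (384x512 bool, what is visible of it) and "box" ([centre column, centre row, width, height] in pixels, round what is visible of it).
The state is a dict: "time_s": time; "joints": joint angles; "joint_vel": joint speeds; "joint_efforts": joint torques, N m; "tool_pos": TCP position; "ee_rot": TCP orientation; "contact_force": force on the tool from outside, world axes, zero at the start; "ft_torque": the same for the moment, N m; "opening": finger opening in mm.
Only numpy, scipy, OpenCV 4.12 (cv2) and the standard library are available. Lean on these libraries where they do the work, as an engineer would, in place of code of your own. Each camera call takes 0.05 s, during which the arm holds its last target. There are 200 camera calls.

TASK

Walk the heavy timber plinth round on the bench with pushes at its two back corners, until its screwed face stands square to the plywood fence, a finger's width (about 20 mm) short of it and with neither end past the end of the fence, so that a front panel can be slipped in between. Only push the timber: do not lift or tip it, keep off the stone hung behind its middle, do not shove it against the fence, and leave the other things on the bench where they are.

Things in the scene. Friction and masses are not known exactly. Their poses are not given: they have to be found in the camera images.
- fence: plywood fence fixed to the bench, left of the plinth as the robot sees it: upright batten 360 mm long, 22 mm thick, 50 mm high, with a 40 mm wide, 15 mm high foot strip behind it. Origin on the bench at the middle of its working face; x runs along the fence, y points into the batten, away from the plinth (free bench lies at negative y), z up.
- plinth: heavy (0.7 to 1 kg) loose timber block, 200 mm long (x), 90 mm wide (y), 60 mm high; origin at the centre of its underside. Screwed face: the long side at y = +45 mm. Square to the fence, its x and y point the same way as the fence's. It stops when not pushed. A push square on its back (y = -45 mm) 75 mm from the middle turns it and shifts its middle by about 60 mm per radian.
- plinth_face (a point): centre of the screwed face, 30 mm above the bench, axes as the plinth's. The face has two brass screw heads; two dark 13 mm sockets in the top lie 15 mm from its edge. At the start it looks towards the fence but is turned 25 to 52 degrees clockwise, seen from above, from facing it squarely.
- jar: amber jar, 54 mm diameter, 85 mm high, green cap, standing behind the fence; origin at the centre of its underside; leave alone
- beaker: white cup, 66 mm diameter, 85 mm high, standing on the free bench at the robot's right; origin at the centre of its underside; leave alone
- sanding_block: cork sanding block 90 x 50 x 30 mm, lying on the free bench at the robot's right; origin at the centre of its underside; leave alone
- stone: grey stone 76 mm long (x), 34 mm thick (y), about 30 mm high (top 42 mm above the bench), fixed to the plinth: carried 13 mm behind the middle of its back on two short thin steel rods. Origin at the stone's middle, 75 mm behind the plinth's middle and 26 mm above the bench, axes as the plinth's. Fragile: do not touch.
- tin: bare metal tin, 62 mm diameter, 65 mm high, standing behind the fence; origin at the centre of its underside; leave alone

How it is judged:
By the outcome, as a careful person would: the job done as asked, in the order asked, and still so for the second after the job is handed in, with the robot touching nothing.
It also fails if it takes over 67 s, if anything falls off the work surface, if the arm or the gripper's body presses on something with over 40 N, if the wrist force passes 120 N, or if a joint passes its speed limit or range.

## Working session

There is one attempt and no reset: what is moved stays moved. The work goes in short steps, Python scripts to look and compute and a tool call to move; the robot and the scene stay as the last step left them, time stands still between calls to the robot, and variables do not carry over. Pictures are saved under pics/ and viewed, about 8 in all and at most 12, crops included, and the job is handed in when it is done.

Besides the shell and the picture viewer there is one more tool, called after "Emit:" as name(argument=value, ...), one argument or row to a line, values as JSON. play_rows: Moves the arm, as the interface text tells. Its arguments: {"type":"object","properties":{"plan":{"type":"array"},"newtons":{"type":"number"}},"required":["plan"]}

```bash
ls; mkdir -p pics; python3 - <<'E'
from bench import sensors, grab_frame, get_calibration, robot, silhouettes
import cv2, numpy as np
s=sensors.read_state(); print(s)
ims=[]
for c in("scene","side"):
    im=grab_frame(c); ims.append(im); cv2.imwrite(f"pics/{c}0.png",im[:,:,::-1])
    k=get_calibration(c); print(c,{a:np.round(b,3).tolist() for a,b in k.items()})
    for q in("plinth","fence","stone","jar","tin","beaker","sanding_block"):
        r=silhouettes(c,q); print(q,[(round(d["score"],2),np.round(d["box"]).tolist()) for d in r[:2]])
E
```

```text
pics
{'time_s': 0.0, 'joints': array([-0.88278751,  0.50181689, -0.42677477,  1.55146648,  0.22081141,
        1.13832866, -0.21030717]), 'joint_vel': array([-0.00031381, -0.00156299,  0.00119303, -0.00022491, -0.00109738,
       -0.00133595,  0.00066877]), 'joint_efforts': array([ 1.55049318e-03, -5.66593444e+01, -5.81520438e+00, -2.79102069e+01,
       -6.85828691e-02,  3.10822029e-02,  1.95695284e-04]), 'tool_pos': array([267.67319719, 591.58604788, 247.68944002]), 'ee_rot': array([-1.54691628,  0.33359669, -0.33289297]), 'contact_force': array([-0.2325772 ,  0.16461241,  1.04534303]), 'ft_torque': array([ 0.0302014 , -0.04262668, -0.02208   ]), 'opening': 91.86779427456878}
scene {'fx': 488.033, 'fy': 488.033, 'cx': 256.154, 'cy': 190.493, 'pose': [[-0.17, -0.541, 0.824, 1539.025], [0.985, -0.108, 0.133, 107.816], [0.017, 0.834, 0.551, 710.002], [0.0, 0.0, 0.0, 1.0]]}
plinth [(0.55, [255.0, 197.0, 81.0, 66.0])]
fence [(0.73, [324.0, 224.0, 47.0, 104.0]), (0.35, [396.0, 200.0, 20.0, 38.0])]
stone [(0.44, [234.0, 182.0, 19.0, 10.0])]
jar [(0.93, [393.0, 202.0, 27.0, 33.0])]
tin [(0.95, [383.0, 247.0, 34.0, 36.0]), (0.68, [257.0, 195.0, 78.0, 63.0])]
beaker [(0.79, [106.0, 198.0, 33.0, 43.0])]
sanding_block [(0.77, [134.0, 161.0, 30.0, 25.0]), (0.51, [258.0, 197.0, 84.0, 66.0])]
side {'fx': 481.082, 'fy': 481.082, 'cx': 257.584, 'cy': 194.173, 'pose': [[-0.997, 0.035, -0.071, 477.061], [-0.077, -0.637, 0.767, 801.024], [-0.019, 0.77, 0.638, 742.85], [0.0, 0.0, 0.0, 1.0]]}
plinth [(0.87, [268.0, 197.0, 95.0, 70.0]), (0.36, [176.0, 298.0, 37.0, 46.0])]
fence [(0.81, [236.0, 254.0, 177.0, 56.0]), (0.45, [267.0, 201.0, 94.0, 71.0])]
stone [(0.53, [286.0, 179.0, 35.0, 13.0])]
jar [(0.84, [267.0, 313.0, 30.0, 57.0])]
tin [(0.55, [178.0, 299.0, 40.0, 50.0])]
beaker [(0.96, [234.0, 115.0, 20.0, 32.0])]
sanding_block [(0.96, [320.0, 116.0, 34.0, 22.0])]
```

```bash
python3 - <<'E'
import cv2, numpy as np
a=cv2.imread("pics/scene0.png")[130:290,190:390]; b=cv2.imread("pics/side0.png")[140:300,130:330]
cv2.imwrite("pics/v1.png",cv2.resize(a,None,fx=3.7,fy=3.7,interpolation=2)); cv2.imwrite("pics/v2.png",cv2.resize(b,None,fx=3.7,fy=3.7,interpolation=2))
E
```

```text
(no output)
```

View pics/v1.png

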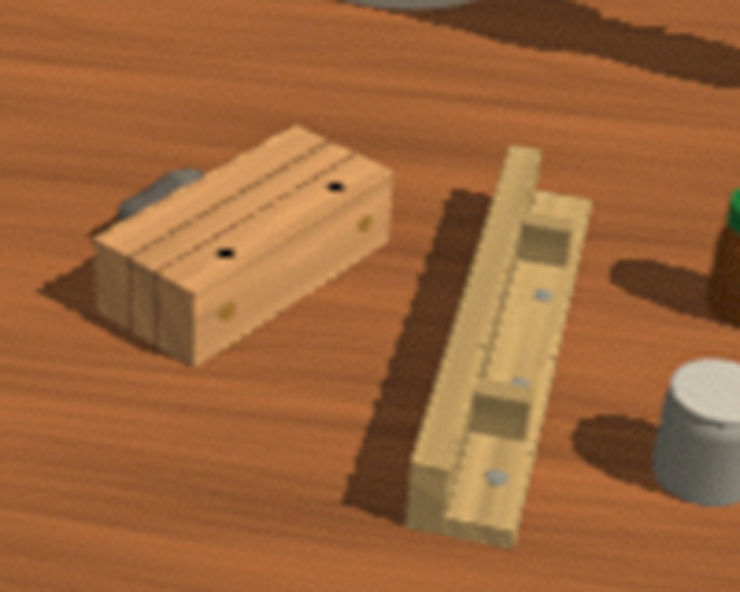

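View pics/v2.png

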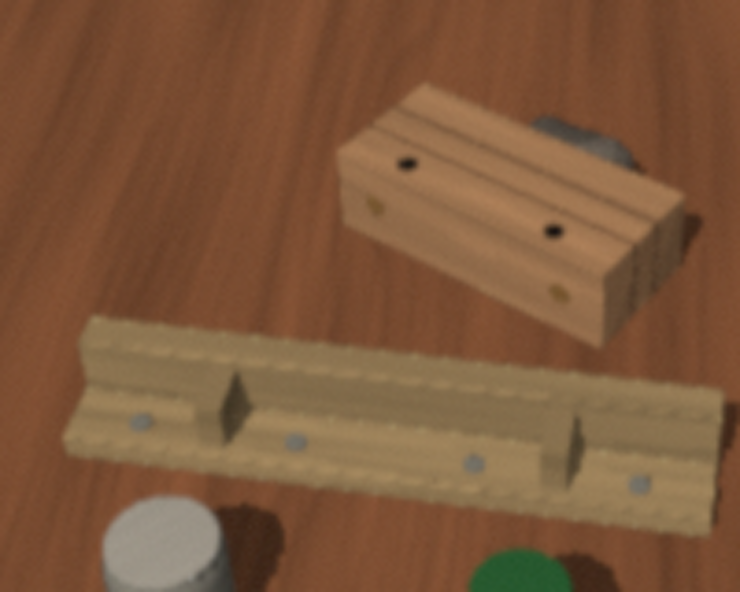

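```bash
cat > h.py <<'E'
import numpy as np, cv2
from scipy.optimize import least_squares
from bench import sensors, grab_frame, get_calibration, robot, silhouettes
OFF={"scene":(190,130),"side":(130,140)}; S=3.7
def proj(k,p):
    p=np.atleast_2d(p); T=np.linalg.inv(k["pose"]); q=p@T[:3,:3].T+T[:3,3]
    return np.c_[k["fx"]*q[:,0]/-q[:,2]+k["cx"], k["fy"]*-q[:,1]/-q[:,2]+k["cy"]]
def place(pose,p):
    x,y,a=pose; c,s=np.cos(a),np.sin(a); p=np.asarray(p,float)
    return np.c_[c*p[:,0]-s*p[:,1]+x, s*p[:,0]+c*p[:,1]+y, p[:,2]]
def fit(obs,g):
    """obs: list of (cam, crop u,v, model xyz)"""
    cal={c:get_calibration(c) for c in OFF}
    def r(v):
        o=[]
        for c,u,w,m in obs:
            q=proj(cal[c],place(v,[m]))[0]; o+=[q[0]-(u/S+OFF[c][0]-.5+.5/S), q[1]-(w/S+OFF[c][1]-.5+.5/S)]
        return np.array(o)
    f=least_squares(r,g,loss="soft_l1",x_scale=[10,10,.1]); return f.x, r(f.x).reshape(-1,2)
def crop(c,fn):
    im=grab_frame(c); x,y=OFF[c]; cv2.imwrite(fn,cv2.resize(im[y:y+160,x:x+200,::-1],None,fx=S,fy=S,interpolation=2)); return im
E
cat > f0.py <<'E'
from h import *
P={1:(100,-45),2:(100,45),3:(-100,45),4:(-100,-45)}
t=lambda i:(*P[i],60); b=lambda i:(*P[i],0)
pl=[("scene",95,242,t(1)),("scene",193,292,t(2)),("scene",391,172,t(3)),("scene",297,126,t(4)),("scene",195,365,b(2)),("scene",389,240,b(3)),
("side",340,153,t(2)),("side",427,85,t(1)),("side",605,277,t(3)),("side",683,195,t(4)),("side",347,227,b(2)),("side",602,347,b(3))]
fe=[("scene",510,148,(-180,0,50)),("scene",415,460,(180,0,50)),("scene",541,150,(-180,22,50)),("scene",447,468,(180,22,50)),("scene",408,527,(180,0,0)),("scene",513,545,(180,62,0)),
("side",92,318,(180,0,50)),("side",722,390,(-180,0,50)),("side",68,455,(180,62,0)),("side",710,535,(-180,62,0))]
for n,o,g in(("plinth",pl,(550,100,-.6)),("fence",fe,(550,250,0))):
    for c in("scene","side",None):
        v,r=fit([q for q in o if c in(None,q[0])],g); print(n,c,v[:2].round(1),np.degrees(v[2]).round(2)); 
    print(r.round(1).tolist())
E
python3 f0.py
```

```text
plinth scene [539.2 -51.9] -32.21
plinth side [533.1 -48.2] -32.32
plinth None [534.4 -51.4] -32.37
[[0.1, -2.5], [0.9, -1.0], [1.4, -1.5], [0.1, -1.4], [0.3, 0.0], [0.5, -0.4], [-1.0, -1.2], [-0.6, -1.4], [-0.4, -1.1], [0.8, -0.8], [-1.2, -1.4], [-0.4, 0.3]]
fence scene [588.4  97.9] -5.88
fence side [585.6  99.9] -5.78
fence None [586.6  98.5] -5.87
[[0.4, -1.7], [-0.5, -0.5], [0.3, -1.0], [1.4, -0.6], [-0.2, -0.5], [0.6, 0.5], [-0.7, -1.2], [0.4, -1.0], [-0.7, -0.4], [-0.5, 0.1]]
```

```bash
cat >> h.py <<'E'
from scipy.spatial.transform import Rotation as Ro
F=np.array([586.6,98.5,np.radians(-5.87)])
def goal(x,y,z,zdir):
    """row from current pose to world TCP x,y,z with tool z along world angle zdir (rad, mod pi)"""
    s=sensors.read_state(); R=Ro.from_rotvec(s["ee_rot"]).as_matrix(); d=R.T@(np.array([x,y,z])-s["tool_pos"])
    cur=np.arctan2(R[1,2],R[0,2]); w=-(zdir-cur)  # tool y is down: turn about it is clockwise
    w=(w+np.pi/2)%np.pi-np.pi/2
    return d.round(1), round(w,3)
def tofence(v):
    c,s=np.cos(F[2]),np.sin(F[2]); d=np.asarray(v[:2])-F[:2]
    return np.array([c*d[0]+s*d[1], -s*d[0]+c*d[1], np.degrees(v[2]-F[2])])
E
python3 - <<'E'
from h import *
s=sensors.read_state(); print(Ro.from_rotvec(s["ee_rot"]).as_matrix().round(3))
def ray(c,u,v,z):
    k=get_calibration(c);T=k["pose"];d=T[:3,:3]@np.array([(u-k["cx"])/k["fx"],-(v-k["cy"])/k["fy"],-1]);o=T[:3,3];return (o+d*(z-o[2])/d[2])[:2].round(1)
print("beaker",ray("scene",106,198,42),ray("side",234,115,42),"block",ray("scene",134,161,15),ray("side",320,116,15),"tin",ray("scene",383,247,32),"jar",ray("scene",393,202,42))
pl=np.array([534.4,-51.4,np.radians(-32.37)]);print("plinth in fence",tofence(pl))
for c,pts in(("scene",[(226,253),(336,187)]),("side",[(407,163),(554,231)])):
    for u,v in pts:
        w=ray(c,u/S+OFF[c][0]-.36,v/S+OFF[c][1]-.36,60)-pl[:2]; a=pl[2]
        print(c,"socket in plinth",(np.cos(a)*w[0]+np.sin(a)*w[1]).round(1),(-np.sin(a)*w[0]+np.cos(a)*w[1]).round(1))
for px in(75,-75):
    p=place(pl,[(px,-45-19-25,0)])[0]; print(px,p.round(1),goal(p[0],p[1],150,pl[2]+np.pi/2))
E
```

```text
[[ 0.911 -0.     0.412]
 [-0.412  0.     0.911]
 [-0.    -1.     0.   ]]
beaker [ 642.8 -401.9] [ 649.9 -390.5] block [ 418.1 -423.4] [ 403.1 -442.2] tin [689.7 251.1] jar [525.  280.3]
plinth in fence [ -36.59576198 -154.45258238  -26.5       ]
scene socket in plinth 58.7 32.0
scene socket in plinth -50.7 32.2
side socket in plinth 54.8 30.8
side socket in plinth -55.8 31.1
75 [ 550.1 -166.7    0. ] (array([ 569.9,   98.7, -575.2]), np.float64(0.14))
-75 [423.4 -86.4   0. ] (array([ 421.4,   98.7, -554.2]), np.float64(0.14))
```

Emit:
play_rows(
  plan=[
    [[1,570,60,-575,0.14],[1,570,60,-575,0.14],[1,570,60,-575,0.14],[1,570,60,-575,0.14],[1,570,60,-575,0.14],[1,570,60,-575,0.14],[1,570,60,-575,0.14],[1,570,60,-575,0.14],[1,570,60,-575,0.14],[1,570,60,-575,0.14]],
  ],
  newtons=20,
)

```text
time_s: 1.8
tool_pos: [442.4, 123.1, 212.1]
ee_rot: [-1.524, 0.441, -0.443]
contact_force: [0.8, 0.3, 0.9]
opening: 16.4
```

```bash
python3 - <<'E'
from h import *
s=sensors.read_state(); print(s["time_s"],s["tool_pos"],s["opening"],s["contact_force"])
print(goal(550,-167,150,np.radians(57.6)))
E
```

```text
1.8 [442.36002176 123.0940597  212.13930631] 16.368242617141075 [0.75959961 0.31312763 0.94893055]
(array([ 246.1,   62.2, -187.6]), np.float64(0.001))
```

Emit:
play_rows(
  plan=[
    [[1,246,62,-188,0],[1,246,62,-188,0],[1,246,62,-188,0],[1,246,62,-188,0],[1,246,62,-188,0],[1,246,62,-188,0],[1,246,62,-188,0],[1,246,62,-188,0],[1,246,62,-188,0],[1,246,62,-188,0]],
  ],
)

```text
time_s: 2.8
tool_pos: [548.9, -163.0, 150.0]
ee_rot: [-1.524, 0.44, -0.44]
contact_force: [-0.3, 0.5, 0.0]
opening: 0.6
```

```bash
python3 - <<'E'
from h import *
s=sensors.read_state(); print(s["time_s"],s["tool_pos"],s["opening"],s["contact_force"])
print(goal(550,-167,36,np.radians(57.6)))
im=grab_frame("scene"); cv2.imwrite("pics/v3.png",cv2.resize(im[90:290,120:390,::-1],None,fx=2.9,fy=2.9,interpolation=2))
E
```

```text
2.8 [ 548.94468528 -162.97000539  150.00162987] 0.5889443308062676 [-0.33525356  0.5115095   0.04762883]
(array([  3.1, 114. ,  -3. ]), np.float64(0.004))
```

View pics/v3.png

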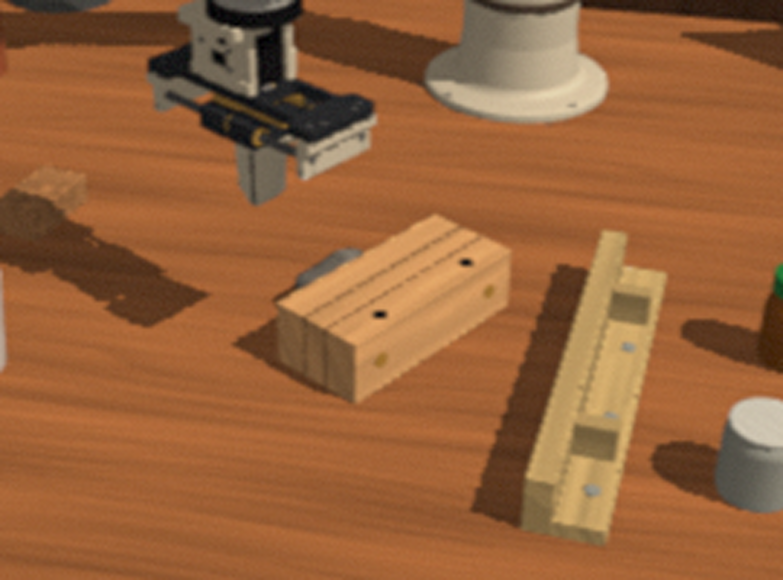

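Emit:
play_rows(
  plan=[
    [[1,2,30,-3,0],[1,2,60,-3,0],[1,2,90,-3,0],[1,2,114,-3,0],[1,2,114,-3,0],[1,2,114,3,0],[1,2,114,8,0],[1,2,114,12,0],[1,2,114,15,0],[1,2,114,15,0]],
  ],
)

```text
time_s: 3.85
tool_pos: [559.6, -153.2, 36.6]
ee_rot: [-1.525, 0.44, -0.443]
contact_force: [-0.1, 0.6, -0.1]
opening: 0.0
```

Emit:
play_rows(
  plan=[
    [[1,0,0,5,0],[1,0,0,8,0],[1,3,0,14.8,-0.05],[1,5.7,0,21.8,-0.1],[1,8,0,28.9,-0.15],[1,10,0,36.1,-0.2],[1,11.6,0,43.4,-0.25],[1,12.9,0,50.8,-0.3],[1,13.8,0,58.2,-0.35],[1,13.8,0,58.2,-0.35]],
  ],
)

```text
time_s: 4.85
tool_pos: [602.2, -112.3, 35.8]
ee_rot: [-1.564, 0.167, -0.169]
contact_force: [0.6, 0.1, 0.1]
opening: 0.6
```

```bash
cat >> h.py <<'E'
def ray(c,u,v,z):
    k=get_calibration(c);T=k["pose"];d=T[:3,:3]@np.array([(u-k["cx"])/k["fx"],-(v-k["cy"])/k["fy"],-1]);o=T[:3,3];return (o+d*(z-o[2])/d[2])[:2]
BIAS={"scene":0,"side":0}
def sockets(c,im,near=None):
    """dark blobs inside the wood of the plinth, as world points at z=60"""
    g=cv2.cvtColor(im,cv2.COLOR_RGB2GRAY).astype(np.float32); r=[]
    bh=cv2.morphologyEx(g,cv2.MORPH_BLACKHAT,cv2.getStructuringElement(cv2.MORPH_ELLIPSE,(9,9)))
    n,l,st,ce=cv2.connectedComponentsWithStats((bh>45).astype(np.uint8))
    for i in range(1,n):
        if 4<=st[i,4]<=40:
            ys,xs=np.where(cv2.dilate((l==i).astype(np.uint8),np.ones((3,3)))>0); w=bh[ys,xs]
            r.append(ray(c,(xs*w).sum()/w.sum(),(ys*w).sum()/w.sum(),60))
    return np.array(r)
def track(c,im,near):
    """plinth pose (world) from the socket pair 110 mm apart nearest to the expected pose"""
    p=sockets(c,im); best=None
    for a in p:
        for b in p:
            d=a-b; L=np.hypot(*d); ang=np.arctan2(d[1],d[0])
            if abs(L-110)<7 and abs(ang-near[2])<.5:
                m=(a+b)/2; v=np.array([m[0]+30.5*np.sin(ang),m[1]-30.5*np.cos(ang),ang]); e=np.hypot(*(v-near)[:2])+100*abs(ang-near[2])
                if best is None or e<best[0]: best=(e,v,L)
    return best
def look(near):
    for c in OFF:
        im=grab_frame(c); b=track(c,im,np.array(near))
        cv2.imwrite(f"pics/last_{c}.png",im[:,:,::-1])
        if b is None: print(c,"none"); continue
        print(c,b[1][:2].round(1),np.degrees(b[1][2]).round(1),"L",b[2].round(1),"in fence",tofence(b[1]).round(1))
E
python3 - <<'E'
from h import *
s=sensors.read_state(); print(s["time_s"],s["tool_pos"],s["contact_force"])
for c in OFF:
    b=track(c,cv2.imread(f"pics/{c}0.png")[:,:,::-1],np.array([534,-51,-.565])); print("ref",c,b and (b[1],tofence(b[1]),b[2]))
look([555,-30,-.25])
E
```

```text
4.85 [ 602.21175929 -112.30879494   35.77595938] [0.5729935  0.09248264 0.12806083]
ref scene (array([538.33379827, -52.89346322,  -0.56314742]), array([ -32.52985155, -155.5358984 ,  -26.39597017]), np.float64(109.83820154033498))
ref side (array([534.31846643, -50.49626002,  -0.56261877]), array([ -36.76929505, -153.56191974,  -26.36568123]), np.float64(109.7743584754433))
scene [545.6 -35.8] -12.3 L 110.0 in fence [ -27.  -137.8   -6.4]
side [541.8 -33.6] -12.2 L 110.0 in fence [ -31.  -136.    -6.3]
```

Emit:
play_rows(
  plan=[
    [[1,3,0,6.8,-0.05],[1,5.7,0,13.8,-0.1],[1,8,0,20.9,-0.15],[1,10,0,28.1,-0.2],[1,11.6,0,35.4,-0.25],[1,12.9,0,42.8,-0.3],[1,13.8,0,50.2,-0.35],[1,14.2,0,57.7,-0.4],[1,14.4,0,65.1,-0.45],[1,14.4,0,65.1,-0.45]],
  ],
)

```text
time_s: 5.95
tool_pos: [629.7, -49.1, 35.8]
ee_rot: [-1.561, -0.188, 0.188]
contact_force: [-0.2, 0.3, -0.1]
opening: 0.3
```

```bash
cat >> h.py <<'E'
def rel(pl):
    """TCP in plinth frame and yaw error of tool z against plinth y (deg)"""
    s=sensors.read_state(); R=Ro.from_rotvec(s["ee_rot"]).as_matrix(); d=s["tool_pos"][:2]-pl[:2]; a=pl[2]
    print("TCP in plinth",round(np.cos(a)*d[0]+np.sin(a)*d[1],1),round(-np.sin(a)*d[0]+np.cos(a)*d[1],1),"z",s["tool_pos"][2].round(1),"yaw",np.degrees(np.arctan2(R[1,2],R[0,2])-a-np.pi/2).round(1),"t",s["time_s"],"f",s["contact_force"].round(1))
E
python3 - <<'E'
from h import *
look([555,-15,.2])
E
```

```text
scene [ 114.3 -111.3] 2.1 L 116.8 in fence [-448.3 -257.     7.9]
side [541.7  -5.2] 14.6 L 109.9 in fence [ -34.  -107.8   20.5]
```

```bash
python3 - <<'E'
from h import *
pl=np.array([542.5,-6,np.radians(14.6)]); rel(pl)
p=place(pl,[(-75,-84,0)])[0]; print(p,goal(p[0],p[1],36,pl[2]+np.pi/2))
E
```

```text
TCP in plinth 72.8 -64.7 z 35.8 yaw -1.1 t 6.05 f [-0.6 -0.8  0.2]
[ 491.09563831 -106.19277219    0.        ] (array([-147.4,   -0.3,  -22. ]), np.float64(-0.019))
```

Emit:
play_rows(
  plan=[
    [[1,0,0,-22,0],[1,0,-40,-24,0],[1,0,-75,-24,0],[1,-50,-75,-24,-0.02],[1,-100,-75,-24,-0.02],[1,-147,-75,-22,-0.02],[1,-147,-75,-22,-0.02],[1,-147,-40,-22,-0.02],[1,-147,0,-22,-0.02],[1,-147,0,-22,-0.02]],
  ],
)

```text
time_s: 7.05
tool_pos: [487.7, -106.2, 31.8]
ee_rot: [-1.558, -0.193, 0.207]
contact_force: [-0.7, -0.1, -0.2]
opening: 0.4
```

```bash
python3 - <<'E'
from h import *
look([541,-5,.255]); rel(np.array([542.5,-6,np.radians(14.6)]))
E
```

```text
scene [545.7  -7.5] 14.4 L 109.4 in fence [ -29.8 -109.6   20.3]
side [541.8  -5.3] 14.5 L 109.9 in fence [ -34.  -107.8   20.4]
TCP in plinth -75.1 -84.5 z 35.6 yaw 0.0 t 7.15 f [ 0.3  0.5 -0.2]
```

Emit:
play_rows(
  plan=[
    [[1,0,0,10,0],[1,0,0,19,0],[1,-3,0,25.8,0.05],[1,-5.7,0,32.8,0.1],[1,-8,0,39.9,0.15],[1,-10,0,47.1,0.2],[1,-11.6,0,54.4,0.25],[1,-12.9,0,61.8,0.3],[1,-13.8,0,69.2,0.35],[1,-13.8,0,69.2,0.35]],
  ],
)

```text
time_s: 8.15
tool_pos: [461.4, -42.9, 37.3]
ee_rot: [-1.57, 0.072, -0.076]
contact_force: [0.2, 0.5, -0.6]
opening: 0.4
```

```bash
python3 - <<'E'
from h import *
look([541,10,-.09]); rel(np.array([542.5,10,-.09]))
E
```

```text
scene [543.8  11.9] -5.3 L 109.3 in fence [-33.7 -90.5   0.5]
side [539.6  14.3] -5.7 L 109.8 in fence [-38.1 -88.5   0.2]
TCP in plinth -75.9 -60.1 z 36.8 yaw -0.1 t 8.25 f [-0.5 -0.1  0.4]
```

Emit:
play_rows(
  plan=[
    [[1,-3,0,6.8,0.05],[1,-5.7,0,13.8,0.1],[1,-8,0,20.9,0.15],[1,-8.9,0,23.8,0.17],[1,-8.9,0,23.8,0.17],[1,-10.8,0,13,0.17],[1,-12.6,0,2,0.17],[1,-12.6,-40,2,0.17],[1,-12.6,-75,2,0.17],[1,-12.6,-75,2,0.17]],
  ],
)

```text
time_s: 9.25
tool_pos: [451.2, -41.7, 114.4]
ee_rot: [-1.56, 0.203, -0.214]
contact_force: [0.9, 0.4, -0.4]
opening: 0.4
```

```bash
python3 - <<'E'
from h import *
look([541,20,-.26]); pl=np.array([540,22,np.radians(-15)]);rel(pl)
E
```

```text
scene [544.9  20.5] -15.0 L 109.5 in fence [-33.5 -81.8  -9.1]
side [541.1  23.1] -14.8 L 109.8 in fence [-37.5 -79.6  -8.9]
TCP in plinth -71.7 -84.9 z 111.5 yaw -0.2 t 9.35 f [ 0.1 -0.3  0. ]
```

Emit:
play_rows(
  plan=[
    [[1,50,0,0,0],[1,100,0,0,0],[1,149,0,0,0],[1,149,0,0,0],[1,149,40,0,0],[1,149,75,0,0],[1,149,75,0,0],[1,149,75,8,0],[1,149,75,12,0],[1,149,75,12,0]],
  ],
)

```text
time_s: 10.35
tool_pos: [597.2, -66.4, 37.8]
ee_rot: [-1.56, 0.203, -0.209]
contact_force: [0.2, 0.1, -0.5]
opening: 0.6
```

```bash
python3 - <<'E'
from h import *
rel(np.array([542.5,21.8,np.radians(-14.9)]))
E
```

```text
TCP in plinth 75.5 -71.2 z 37.8 yaw -0.2 t 10.35 f [ 0.2  0.1 -0.5]
```

Emit:
play_rows(
  plan=[
    [[1,0,0,4,0],[1,0,0,7,0],[1,3,0,13.8,-0.05],[1,5.7,0,20.8,-0.1],[1,8,0,27.9,-0.15],[1,10,0,35.1,-0.2],[1,10.7,0,38,-0.22],[1,10.7,0,38,-0.22],[1,15,0,18.5,-0.22],[1,15,0,18.5,-0.22]],
  ],
)

```text
time_s: 11.35
tool_pos: [614.1, -56.8, 35.7]
ee_rot: [-1.572, 0.039, -0.038]
contact_force: [0.4, -1.0, -0.7]
opening: 0.2
```

```bash
python3 - <<'E'
from h import *
look([541,33,-.05]); pl=np.array([542.5,33,np.radians(-3)]);rel(pl)
E
```

```text
scene [547.1  31.2] -3.2 L 109.9 in fence [-32.5 -71.    2.7]
side [543.2  33.4] -3.2 L 109.9 in fence [-36.6 -69.2   2.7]
TCP in plinth 76.2 -83.0 z 35.6 yaw 0.3 t 11.45 f [ 0.7  0.7 -0.3]
```

Emit:
play_rows(
  plan=[
    [[1,0,-40,-2,0],[1,0,-75,-2,0],[1,-50,-75,-2,0],[1,-100,-75,-2,0],[1,-148,-75,-2,0],[1,-148,-75,-2,0],[1,-148,-40,-2,0],[1,-148,0,-2,0],[1,-148,0,10,0],[1,-148,0,10,0]],
  ],
)

```text
time_s: 12.45
tool_pos: [466.7, -34.3, 35.5]
ee_rot: [-1.569, 0.035, -0.031]
contact_force: [0.5, 0.1, 0.3]
opening: 0.6
```

```bash
python3 - <<'E'
from h import *
rel(np.array([545.2,32.3,np.radians(-3.2)]))
E
```

```text
TCP in plinth -74.6 -70.9 z 35.5 yaw 0.8 t 12.45 f [0.5 0.1 0.3]
```

Emit:
play_rows(
  plan=[
    [[1,0,0,4,0],[1,0,0,7,0.01],[1,-1.8,0,11,0.04],[1,-3,0,14,0.06],[1,-4.1,0,16.6,0.08],[1,-4.1,0,16.6,0.08],[1,-5.5,0,-3,0.08],[1,-5.5,-40,-3,0.08],[1,-5.5,-75,-3,0.08],[1,-5.5,-75,-3,0.08]],
  ],
)

```text
time_s: 13.45
tool_pos: [465.1, -40.2, 115.2]
ee_rot: [-1.568, 0.092, -0.105]
contact_force: [0.9, 0.1, 0.8]
opening: 0.5
```

```bash
python3 - <<'E'
from h import *
look([543,36,-.12]); rel(np.array([544.5,36,np.radians(-6.5)]))
E
```

```text
scene [546.8  33.2] -5.3 L 109.8 in fence [-32.9 -69.1   0.6]
side [542.8  35.6] -5.4 L 109.7 in fence [-37.1 -67.    0.4]
TCP in plinth -72.9 -84.9 z 112.1 yaw -0.7 t 13.55 f [ 0.4  0.3 -0.8]
```

```bash
python3 - <<'E'
from h import *
im=grab_frame("wrist"); cv2.imwrite("pics/w1.png",cv2.resize(im[:,:,::-1],None,fx=1.5,fy=1.5))
k=get_calibration("wrist"); print(k["pose"].round(2),k["fx"])
crop("side","pics/v5.png")
E
```

```text
[[ 1.2000e-01 -9.5000e-01 -2.8000e-01  3.8804e+02]
 [ 9.9000e-01  1.2000e-01  3.0000e-02 -3.0710e+01]
 [-0.0000e+00 -2.8000e-01  9.6000e-01  2.4682e+02]
 [ 0.0000e+00  0.0000e+00  0.0000e+00  1.0000e+00]] 294.75031521862206
```

View pics/w1.png

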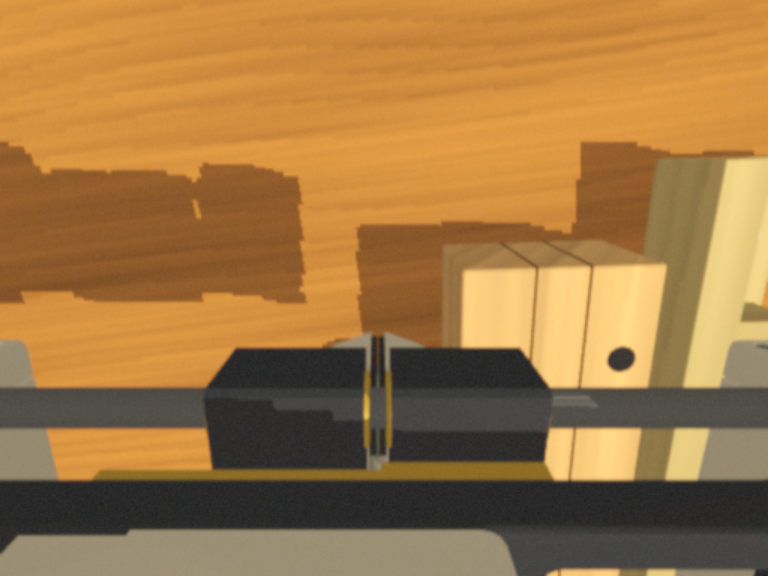

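View pics/v5.png

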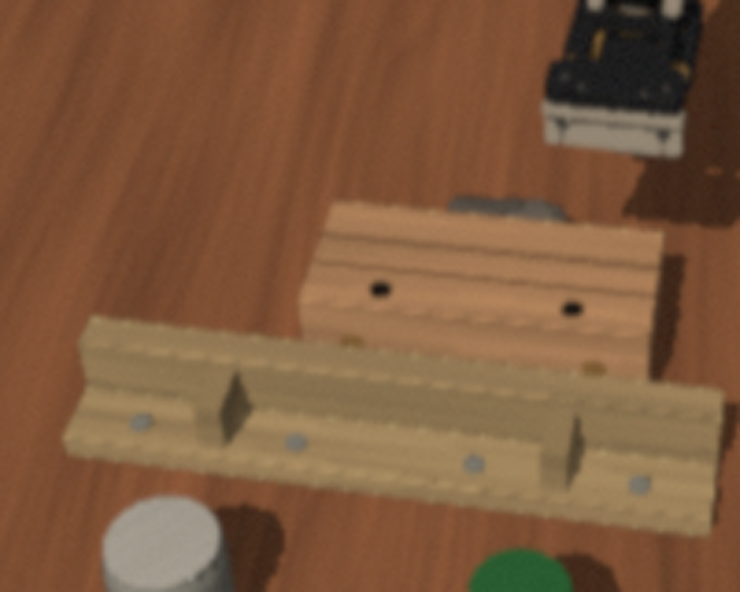

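```bash
python3 - <<'E'
from h import *
q=lambda u,v,z: ray("wrist",(u+.5)/1.5-.5,(v+.5)/1.5-.5,z)
A,B=q(722,158,50),q(668,480,50); C,D=q(665,265,60),q(636,480,60); E=q(655,158,0)
for n,p in zip("ABCDE",(A,B,C,D,E)): print(n,p.round(1),tofence([*p,0])[:2].round(1))
E
```

```text
A [405.2 115.1] [-182.1   -2.1]
B [568.1 101.4] [-18.7   1. ]
C [446.5  87.2] [-138.2  -25.6]
D [556.9  78.7] [-27.5 -22.7]
E [405.2 116.7] [-182.3   -0.5]
```

```bash
python3 - <<'E'
from h import *
pl=np.array([544.8,34.4,np.radians(-5.35)]); rel(pl); p=place(pl,[(-75,-66,0)])[0]; print(goal(p[0],p[1],36,pl[2]+np.pi/2))
E
```

```text
TCP in plinth -76.5 -81.9 z 110.4 yaw -1.8 t 13.65 f [ 0.1  0.9 -0.1]
(array([ 1.1, 74.4, 15.9]), np.float64(-0.031))
```

Emit:
play_rows(
  plan=[
    [[1,1,40,0,-0.03],[1,1,74,0,-0.03],[1,1,74,8,-0.03],[1,1,74,16,-0.03],[1,1,74,20,-0.02],[1,0,74,23,0],[1,-1,74,25.5,0.01],[1,-1,74,25.5,0.01],[1,-1,74,3,0.01],[1,-1,0,0,0.01]],
  ],
)

```text
time_s: 14.65
tool_pos: [455.4, -40.5, 81.3]
ee_rot: [-1.568, 0.119, -0.096]
contact_force: [0.2, -0.8, 0.3]
opening: 0.3
```

```bash
python3 - <<'E'
from h import *
look([543,36,-.12]); rel(np.array([544.8,36,np.radians(-7)]))
E
```

```text
scene [547.7  36.6] -8.1 L 109.1 in fence [-32.4 -65.5  -2.2]
side [543.8  38.8] -8.1 L 110.0 in fence [-36.5 -63.7  -2.2]
TCP in plinth -70.4 -85.0 z 90.7 yaw -0.8 t 14.75 f [1.5 0.5 1. ]
```

```bash
python3 - <<'E'
from h import *
pl=np.array([545.75,37.7,np.radians(-8.1)]); rel(pl); p=place(pl,[(84,-80,0)])[0]; print(goal(p[0],p[1],115,pl[2]+np.pi/2))
E
```

```text
TCP in plinth -69.5 -88.1 z 90.7 yaw 0.3 t 14.75 f [1.5 0.5 1. ]
(array([153.7, -23. ,   7.4]), np.float64(0.005))
```

Emit:
play_rows(
  plan=[
    [[1,0,-5,0,0],[1,50,-5,4,0],[1,100,-5,6,0],[1,154,-5,6,0],[1,154,-5,6,0],[1,154,-5,6,0]],
  ],
)

```text
time_s: 15.35
tool_pos: [614.7, -53.4, 90.9]
ee_rot: [-1.568, 0.106, -0.105]
contact_force: [-1.3, -0.2, -0.3]
opening: 0.8
```

```bash
python3 - <<'E'
from h import *
pl=np.array([545.75,37.7,np.radians(-8.1)]); rel(pl); p=place(pl,[(84,-80,0)])[0]; print(goal(p[0],p[1],36,pl[2]+np.pi/2))
E
```

```text
TCP in plinth 81.1 -80.5 z 90.9 yaw 0.4 t 15.35 f [-1.3 -0.2 -0.3]
(array([ 3. , 54.9,  0.4]), np.float64(0.007))
```

Emit:
play_rows(
  plan=[
    [[1,3,30,0,0],[1,3,55,0,0],[1,3,55,8,0],[1,3,55,15,0],[1,3,55,18.5,0],[1,4,55,21,-0.02],[1,5,55,23,-0.035],[1,5,55,23,-0.035],[1,5,55,10,-0.035],[1,5,55,0,-0.035]],
  ],
)

```text
time_s: 16.35
tool_pos: [619.6, -55.4, 37.0]
ee_rot: [-1.569, 0.077, -0.079]
contact_force: [0.3, -0.2, -0.5]
opening: 0.6
```

Emit:
play_rows(
  plan=[
    [[1,0,-40,-5,0],[1,0,-80,-10,0],[1,0,-120,-10,0],[1,0,-120,-10,0]],
  ],
)

```text
time_s: 16.75
tool_pos: [622.6, -66.3, 163.3]
ee_rot: [-1.57, 0.071, -0.089]
contact_force: [0.7, 0.0, 0.0]
opening: 0.4
```

```bash
python3 - <<'E'
from h import *
look([545,38,-.11]); rel(np.array([546.5,39,np.radians(-6)]))
E
```

```text
scene [548.6  37.9] -5.9 L 109.4 in fence [-31.6 -64.2  -0.1]
side [544.8  40.4] -6.1 L 109.8 in fence [-35.6 -62.   -0.2]
TCP in plinth 83.1 -96.5 z 158.1 yaw 0.2 t 16.85 f [ 0.2 -1.3 -0.1]
```

```bash
python3 - <<'E'
from h import *
crop("scene","pics/v6.png")
for c in OFF:
  im=grab_frame(c)
  for q in("jar","tin","beaker","sanding_block"):
    r=silhouettes(c,q); print(c,q,[(round(d["score"],2),np.round(d["box"]).tolist()) for d in r[:1]])
E
```

```text
scene jar [(0.58, [395.0, 201.0, 26.0, 36.0])]
scene tin [(0.95, [383.0, 246.0, 32.0, 40.0])]
scene beaker [(0.69, [107.0, 199.0, 31.0, 44.0])]
scene sanding_block []
side jar [(0.75, [271.0, 315.0, 32.0, 58.0])]
side tin [(0.95, [176.0, 298.0, 39.0, 48.0])]
side beaker []
side sanding_block [(0.96, [320.0, 119.0, 36.0, 22.0])]
```

View pics/v6.png

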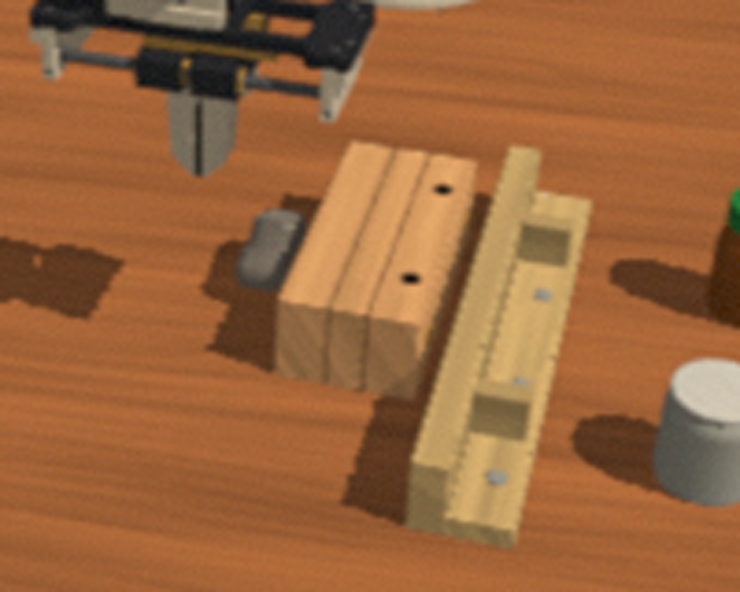

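The picture shows the plinth parallel to the fence, with its near end (about 395,390) well inside the fence's end and an even gap. The stone is intact, the gripper is clear of everything, and the fence, tin and jar have not moved. I'm handing it in.

```bash
python3 -c "
from bench import robot; print(robot.sign_off())"
```

```text
the job is handed in; nothing more can be done
None
```

The plinth now stands square to the fence with a gap of about 19 mm, and I have handed the job in. I walked it round with alternating closed-finger pushes at its two back corners, lifting the tool over the stone between corners. It took about 17 s of the 67 s allowed.

- **Angle:** the plinth is within about 0.2° of the fence on both fixed cameras.
- **Gap:** the raw readings were 19 mm (scene camera) and 17 mm (side camera). Corrected for each camera's own offset, both come to about 18–19 mm. The wrist camera agreed with this correction earlier, at a 23.5 mm gap, before the last two small pushes; I did not repeat it at the end.
- **Ends:** the plinth's middle is about 34 mm off the fence's middle, so both ends lie well within the fence.
- **Force:** the readings at the end of each move stayed under 2 N; I did not log the force while pushing.
- **Other things:** the tin and jar look unmoved; the jar's detection boxes shifted by 2 to 4 px, which I take as detector noise. The beaker and sanding block were each found in only one camera at the end, in the same place as before. The network missed each of them in the other view.

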